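# Fetch the plunger cup from the back of the cubby

## Robot

A 6-joint arm with a two-finger parallel gripper is mounted at the origin on the work surface. World frame = base frame: x ahead of the robot, y to its left, z up, the work surface at z = 0. Lengths are in mm, angles in degrees, forces in N, time in s.
With the tool pointing down it reaches from about 350 to 850 mm from the base axis. Payload 8.1 kg.
Tool frame: the origin (TCP) lies between the finger pads; the fingertips stand ahead of it and the grasp point (between the pads) lies 2 mm behind it (nose_length is the z of the fingertips in the tool frame, in mm); z points along the fingers, y is the direction in which the jaws open and shut (so a half turn about z gives the same grasp; the last joint's range is limited). The gripper opens to 85 mm and grips with 20 to 120 N. Pads are 22 mm wide; open, the fingers measure 114 mm over their backs; the gripper's body (76 mm by 85 mm) begins 54 mm behind the grasp point. The pads swing forward as they close: fully open they stand 13 mm farther back than shut.
Start: joints at [68.56, 7.471, 85.268, -0, 87.261, -4.893], TCP at [170.859, 575.163, 248.292] pointing down, gripper open.
Joint ranges: [-169.43, 169.43], [-51.17, 129.36], [1.28, 143.12], [-76.62, 256.62], [0, 156.53], [-152.29, 152.29]. Speed limits (degrees/s): [136.94, 136.94, 159.86, 180, 180, 180].

## Interface

Orientations are given as [roll, pitch, yaw] about the fixed x, y, z axes, in that order (R = Rz(yaw) Ry(pitch) Rx(roll)).
In Python, from bench import * gives the robot as it stands.
- The arm moves only by the tool jog_arm, never from a script. Its argument "plan" is a list of rows, each a list of 3 entries, a list of its own where there are three numbers: the turn, a rotation vector about the tool's x, y, z in degrees, then the shift along the tool's x, y, z in m, then the gripper's target within -1 to 1 (fully open at 1, half-way at 0, shut at -1). A call has 1 to 12 rows; each row is the pose to reach, as a shift and turn from the pose commanded when the call began, along the tool's axes at that moment; what a row does not reach only later rows make up. A row lasts 1/8 s, in which the tool goes at most 62.5 mm and 10.7 degrees, less where a joint would pass 70% of its speed; a pose out of reach is approached as far as the arm can. A call with a gripper value outside its range is refused whole. The fingers move at their own pace and stop on an object; "force" is the grip in N (left out, the last holds). Time passes only in rows, so rows that repeat a pose let the fingers close. It gives the time, the measured TCP pose, the force and the opening at its end, in the units of the state.
- sense(): the state, without advancing time (a new reading comes with each control period).
- snapshot(name): name is "scene" or "top" or "wrist"; returns (picture, depth): 480x640x3 uint8, blue, green, red; 480x640 float32, mm along the optical axis (not along the pixel's ray), 0 where there is no reading.
- camera_info(name): a dict with "fov_y" (degrees; the focal length in pixels is half the picture's height over the tangent of half this angle, whatever the lens; pixels are square), "cx", "cy" (the principal point, pixels), "origin" and "orientation" of the camera in the world. Camera axes: x right, y down, z forward; pixel columns grow to the right and rows downward; lengths in mm; the calibration is good to about 2 mm. A picture is of the moment at which its call begins: read the wrist's pose just before it. camera_info takes no time and is no camera call; for the wrist camera it gives the pose at the moment of the call.
- hand_in(): hands the job in, once; it reports no verdict.
The state is a dict: "time": time; "joint_pos": joint angles; "qd": joint speeds; "joint_efforts": joint torques, N m; "tool_pos": TCP position; "tcp_rot": TCP orientation; "ft_force": force on the tool from outside, world axes, zero at the start; "wrist_torque": the same for the moment, N m; "finger_gap": finger opening in mm.
Only numpy, scipy, OpenCV 4.12 (cv2) and the standard library are available. Lean on these libraries where they do the work, as an engineer would, in place of code of your own. Each camera call takes 0.05 s, during which the arm holds its last target.

## Task

The red plunger cup stands at the back of the plywood cubby: first move the refill bottle and the glass jar in front of it onto the lazy Susan, then put the plunger cup in the blue caddy, and only then put the bottle back on its round green coaster and the jar back on its square yellow coaster, each standing wholly on it. Keep everything upright, set each thing down gently without dropping it, and leave the brush, the tub and the sink stopper where they are.

Things in the scene. Friction and masses are not known exactly. Their poses are not given: they have to be found in the camera images.
- bottle_mid (a point): Refill bottle: white, round, 50 mm across and straight-sided up to 98 mm above its foot, green label band, green cap 30 mm across on top, 130 mm tall in all, about 180 g. The point is on its axis half-way up (65 mm above the foot), z up. Best gripped on the body 80 to 90 mm above the foot. At the start it stands on its green coaster.
- jar_mid (a point): Glass jar: round, clear, 54 mm across and straight-sided up to 76 mm above its foot, then a closed yellow lid 50 mm across from 80 to 96 mm (the lid is fast to the jar), about 250 g. The point is on its axis half-way up (48 mm above the foot), z up. Best gripped 60 to 68 mm above the foot. At the start it stands on its yellow coaster.
- plunger_mid (a point): Plunger cup: hard red silicone bell 68 mm across at its foot, narrowing to an upright neck 26 mm across from 50 to 85 mm above the foot (the top), about 90 g. The point is on its axis half-way up (42.5 mm above the foot), z up; grip the neck, 60 to 75 mm above the foot. It starts on the floor of the cubby, 6 mm above the table, behind and between bottle and jar.
- coaster_green: Home of the bottle: fixed round green coaster, 76 mm across, 4 mm thick, on the cubby's floor; origin at the centre of its underside (its top is 4 mm above). The cubby (plywood, 226 mm wide, 185 mm deep, open towards the robot, white floor 6 mm thick) has walls 45 mm high at left, right and back.
- coaster_yellow: Home of the jar: fixed square yellow coaster, 74 mm by 74 mm, 4 mm thick, on the cubby's floor; origin at the centre of its underside (its top is 4 mm above). Its centre is about 106 mm from the green coaster's; which is left and which is right varies.
- susan_top (a point): Lazy Susan, the side area: white plastic disc 210 mm across whose top is 25 mm above the table; it spins freely about its centre on a fixed foot. The point is the centre of its top face. Empty at the start.
- caddy_floor (a point): Blue caddy, fixed, an open-topped box 150 mm (its x) by 140 mm (its y) and 45 mm high, walls and floor 5 mm thick, a low loop handle outside each y side, 40 mm above the table. The point is the centre of its inner floor, 5 mm above the table. Empty at the start.
- brush_mid (a point): Bystander: chrome tap-cleaning brush with black bristles, lying flat, 160 mm long, 26 mm wide, 18 mm high; the point is near its middle, 9 mm above the table, x along the brush towards the bristles.
- tub_mid (a point): Bystander: grey round tub with an orange lid, 76 mm across, 69 mm tall; the point is at its centre, 34.5 mm above the table.
- stopper_mid (a point): Bystander: black rubber sink stopper with a steel knob, 48 mm across, 26 mm tall, on the table between robot and cubby; the point is at its centre, 13 mm above the table.
Things that resemble listed ones, but are neither listed nor needed, are in the scene too. Leave any black, orange or pink look-alike of the part that bears caddy_floor alone.

How it is judged:
By the outcome, as a careful person would: the job done as asked, in the order asked, and still so for the second after the job is handed in, with the robot touching nothing.
It also fails if it takes over 128 s, if anything falls off the work surface, if the arm or the gripper's body presses on something with over 40 N, if the wrist force passes 120 N, or if a joint passes its speed limit or range.

## Working session

There is one attempt and no reset: what is moved stays moved. The work goes in short steps, Python scripts to look and compute and a tool call to move; the robot and the scene stay as the last step left them, time stands still between calls to the robot, and variables do not carry over. Pictures are saved under pics/ and viewed, and the job is handed in when it is done.

Besides the shell and the picture viewer there is one more tool, called after "Request:" as name([rows], argument=value, ...), one row to a line, values as JSON. jog_arm: Moves the arm, as the interface text tells. Its arguments: {"type":"object","properties":{"plan":{"type":"array","items":{"type":"array"}},"force":{"type":"number"}},"required":["plan"]}

```bash
ls; mkdir -p pics; python3 - <<'E'
from bench import *
import cv2,numpy as np
s=sense();print(s)
for n in("scene","top"):
    print(n,camera_info(n))
    p,d=snapshot(n);cv2.imwrite(f"pics/{n}0.png",p);np.save(f"pics/{n}0.npy",d);np.save(f"pics/{n}0p.npy",p)
print(camera_info("wrist"))
E
```

```text
pics
{'time': 0.0, 'joint_pos': array([ 6.85595841e+01,  7.51589201e+00,  8.53312296e+01, -7.54315787e-04,
        8.72612596e+01, -4.89321216e+00]), 'qd': array([ 0.04494505, -0.17789076, -0.03828059, -0.06897132,  0.2038105 ,
        0.0275016 ]), 'joint_efforts': array([-7.91029288e-04, -5.69428396e+01, -5.00537074e+01, -3.43138145e-04,
        1.56842871e-02,  1.86290271e-05]), 'tool_pos': array([170.67246533, 574.65889829, 247.21753999]), 'tcp_rot': array([-1.79891950e+02, -8.49415464e-03,  1.63452825e+02]), 'ft_force': array([ 0.68871925, -0.3554412 ,  0.6016255 ]), 'wrist_torque': array([ 0.01833424, -0.02089573, -0.00161208]), 'finger_gap': 85.31558365336663}
scene {'fov_y': 56.25224350072278, 'cx': 322.2084484445875, 'cy': 241.1657682657158, 'origin': array([1348.85434234,  291.13808518,  886.52045321]), 'orientation': array([-1.31890169e+02,  3.23544348e-02,  1.14721341e+02])}
top {'fov_y': 56.84293859559796, 'cx': 323.217135722406, 'cy': 246.11100224685205, 'origin': array([ 394.49269175, -120.80993841, 1041.42482967]), 'orientation': array([-172.84130512,    1.97766763,  -89.46591999])}
{'fov_y': 62.10166523288741, 'cx': 320.38454571334825, 'cy': 240.33431430698926, 'origin': array([ 99.60390874, 596.60057792, 372.1983074 ]), 'orientation': array([1.63051738e+02, 4.31293203e-02, 7.34677616e+01])}
```

View pics/scene0.png

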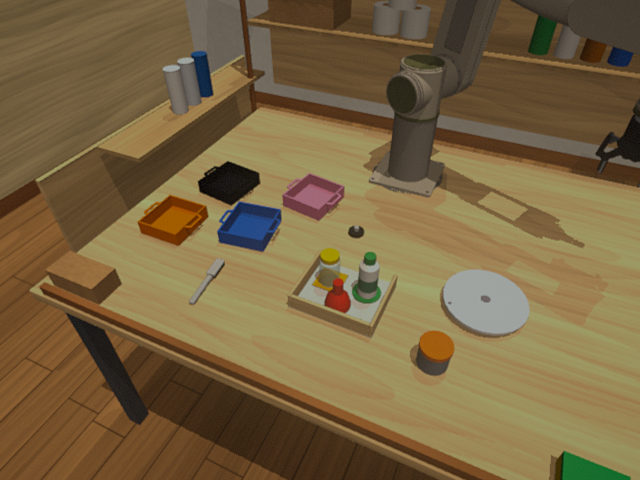

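View pics/top0.png

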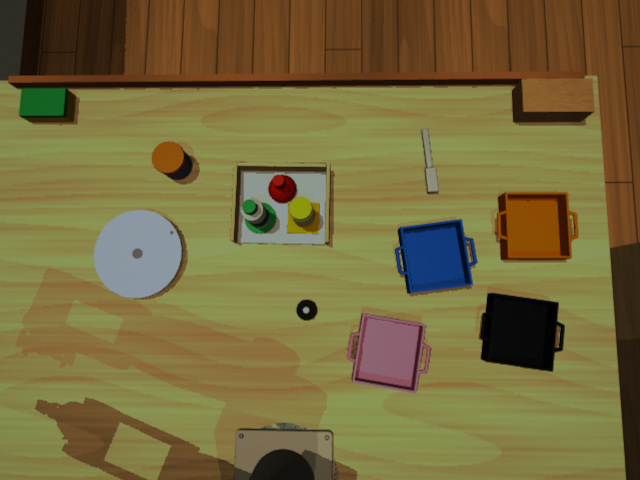

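The scene view shows the cubby with the bottle at (369,275), the jar at (328,268) and the red cup at (338,298). In the top view, the candidates for the caddy are blue (435,257), orange (533,226), black (520,331) and pink (388,352), and I choose blue. The white Susan is at (139,254), the stopper at (307,310), the tub at (171,158), the brush at (430,160), and the cubby spans (235–330, 163–245). Next I'll measure positions.

```bash
cat > h.py <<'E'
import numpy as np,cv2
from scipy.spatial.transform import Rotation as R
def pts(d,ci):
    f=240/np.tan(np.radians(ci['fov_y']/2))
    v,u=np.mgrid[0:480,0:640]
    P=np.stack([(u-ci['cx'])/f*d,(v-ci['cy'])/f*d,d],-1)
    return P@R.from_euler('xyz',ci['orientation'],degrees=True).as_matrix().T+ci['origin']
def circ(xy):
    A=np.c_[2*xy,np.ones(len(xy))];s=np.linalg.lstsq(A,(xy**2).sum(1),rcond=None)[0]
    return s[:2],np.sqrt(s[2]+s[:2]@s[:2])
E
python3 - <<'E'
from bench import *
from h import *
for n in("top","scene"):
    p=np.load(f"pics/{n}0p.npy");d=np.load(f"pics/{n}0.npy");ci=camera_info(n)
    W=pts(d,ci);hsv=cv2.cvtColor(p,cv2.COLOR_BGR2HSV);H,S,V=hsv[...,0].astype(int),hsv[...,1],hsv[...,2]
    ok=d>0
    print(n,"table z", np.median(W[ok&(abs(W[...,2])<15)],0))
    reg={"top":dict(susan=(90,205,190,300),cub=(230,158,335,250),caddy=(392,215,480,298),stop=(294,297,320,323),tub=(148,138,195,185),brush=(415,122,445,197)),
     "scene":dict(susan=(440,268,530,335),cub=(285,245,400,330),caddy=(215,200,285,250),stop=(345,222,368,240),tub=(415,330,457,375),brush=(185,258,228,305))}[n]
    for k,(a,b,c,e) in reg.items():
        m=np.zeros(ok.shape,bool);m[b:e,a:c]=1;m&=ok
        if k=="cub":
            for nm,mm in dict(cap_or_coaster_green=(H>45)&(H<85)&(S>120),yellow=(H>22)&(H<34)&(S>200),red=((H<6)|(H>174))&(S>180)).items():
                Q=W[m&mm]
                for lo,hi in((5,25),(25,60),(60,88),(88,100),(100,115),(120,150)):
                    q=Q[(Q[:,2]>lo)&(Q[:,2]<hi)]
                    if len(q)>8: print(' ',nm,lo,len(q),q.mean(0).round(1),q.min(0).round(),q.max(0).round())
            q=W[m&(W[...,2]>35)&(W[...,2]<60)&(S<200)];print(' walls',q.min(0),q.max(0))
        else:
            mm=m&(W[...,2]>(7 if k!="susan" else 17))
            if k=="caddy": mm=m&(H>100)&(H<125)&(S>120)
            q=W[mm];print(k,len(q),q.mean(0).round(1),np.percentile(q,1,0).round(),np.percentile(q,99,0).round(), cv2.minAreaRect(q[:,:2].astype(np.float32)))
            if k=="susan":print("  circ",cv2.minEnclosingCircle(q[:,:2].astype(np.float32)))
E
```

```text
top table z [ 4.09847997e+02 -5.58767968e+01 -2.88275804e-01]
susan 6177 [501.3 349.1  24.8] [404. 251.  20.] [600. 448.  29.] ((502.48980712890625, 350.2166442871094), (209.0634765625, 208.3271942138672), 31.143836975097656)
  circ ((502.591552734375, 350.41473388671875), 105.70841979980469)
  cap_or_coaster_green 5 275 [583.3  57.1   9.7] [557.  31.   5.] [627. 103.  19.]
  cap_or_coaster_green 25 37 [576.3  54.3  51.7] [566.  42.  34.] [603.  80.  60.]
  cap_or_coaster_green 60 22 [576.4  54.7  67. ] [565.  43.  61.] [609.  79.  75.]
  cap_or_coaster_green 120 156 [589.8  66.8 139.2] [576.  53. 130.] [604.  82. 143.]
  yellow 5 251 [579.4 -26.7   9.7] [556. -71.   5.] [627.   1.  24.]
  yellow 100 394 [593.8 -37.2 105.4] [570. -61. 100.] [619. -12. 110.]
  red 5 39 [638.1   6.3  21.9] [627. -17.  18.] [665.  45.  25.]
  red 25 393 [651.2  10.2  41.6] [630. -17.  25.] [687.  44.  60.]
  red 60 51 [653.4  11.2  76.4] [647.   2.  60.] [673.  26.  88.]
  red 88 94 [659.5  14.3  90.8] [647.   3.  88.] [672.  26.  96.]
 walls [528.82836975 -99.26531378  35.1138028 ] [715.81287653 129.45
[... 1640 characters left out ...]
184  59.937796  ]
caddy 2043 [ 498.7 -345.2   20.9] [ 423. -417.    2.] [ 583. -254.   47.] ((501.9488525390625, -336.59661865234375), (157.02200317382812, 175.63966369628906), 9.90920639038086)
stop 140 [382.  -43.1  14.3] [357. -66.   8.] [402. -22.  28.] ((377.7970886230469, -45.148780822753906), (46.511024475097656, 47.0284538269043), 70.14828491210938)
tub 1301 [734.3 276.2  56.9] [689. 241.   9.] [760. 311.  72.] ((723.4226684570312, 275.6734619140625), (74.92560577392578, 75.24168395996094), 43.631858825683594)
brush 375 [ 727.6 -330.1   15. ] [ 656. -349.    7.] [ 811. -317.   22.] ((732.7195434570312, -329.43145751953125), (163.72840881347656, 26.977697372436523), 7.585297107696533)
```

```bash
python3 - <<'E'
import cv2
p=cv2.imread("pics/top0.png");cv2.imwrite("pics/c1.png",cv2.resize(p[150:320,220:490],None,fx=2.9,fy=2.9,interpolation=2))
E
```

```text
(no output)
```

View pics/c1.png

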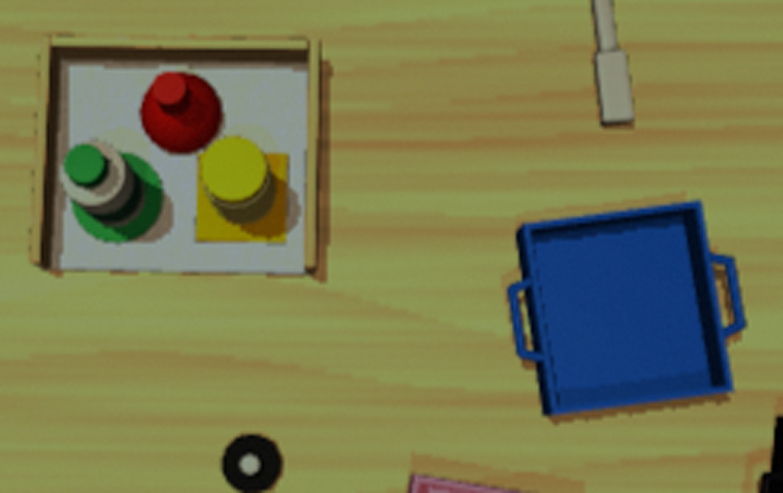

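Request:
jog_arm([
  [[0,0,-2],[-0.032,-0.026,-0.005],1],
  [[0,0,-4],[-0.075,-0.06,-0.01],1],
  [[0,0,-6],[-0.12,-0.096,-0.02],1],
  [[0,0,-8],[-0.165,-0.132,-0.03],1],
  [[0,0,-10],[-0.21,-0.168,-0.04],1],
  [[0,0,-12],[-0.255,-0.204,-0.05],1],
  [[0,0,-14],[-0.3,-0.24,-0.052],1],
  [[0,0,-16],[-0.345,-0.276,-0.052],1],
  [[0,0,-16.55],[-0.39,-0.312,-0.052],1],
  [[0,0,-16.55],[-0.435,-0.348,-0.052],1],
  [[0,0,-16.55],[-0.48,-0.384,-0.052],1],
  [[0,0,-16.55],[-0.51,-0.408,-0.052],1],
])

```text
time: 1.6
tool_pos: [544.3, 36.4, 299.6]
tcp_rot: [-180.0, -0.0, 179.9]
ft_force: [0.1, 0.0, 0.1]
finger_gap: 85.4
```

```bash
python3 - <<'E'
from bench import *
import bench
from h import *
s=sense();print(s['time'],s['tool_pos'],s['tcp_rot'],s['joint_pos'].round(1),[k for k in dir(bench) if k[0]!='_'])
print(getattr(bench,'nose_length',None))
ci=camera_info("wrist")
p,d=snapshot("wrist");cv2.imwrite("pics/w1.png",p);np.save("pics/w1.npy",d);np.save("pics/w1p.npy",p);np.save("pics/w1ci.npy",ci)
s=sense();print(s['time'],s['tool_pos'],s['tcp_rot'],s['ft_force'],s['qd'].round(2))
E
```

```text
1.6 [544.29932028  36.38583353 299.6419013 ] [-1.79985319e+02 -4.90912848e-02  1.79902334e+02] [ -1.6  -1.9  89.6  -0.   92.3 -91.5] ['PlanningError', 'camera_info', 'hand_in', 'nose_length', 'sense', 'snapshot']
17.0
1.65 [545.78450454  33.28826974 299.28458529] [-1.79864348e+02 -1.20383473e-02  1.79801078e+02] [-1.91733555 -3.79057829 -0.98441206] [ 3.44 -1.95  2.29  0.56  0.26  5.11]
```

View pics/w1.png

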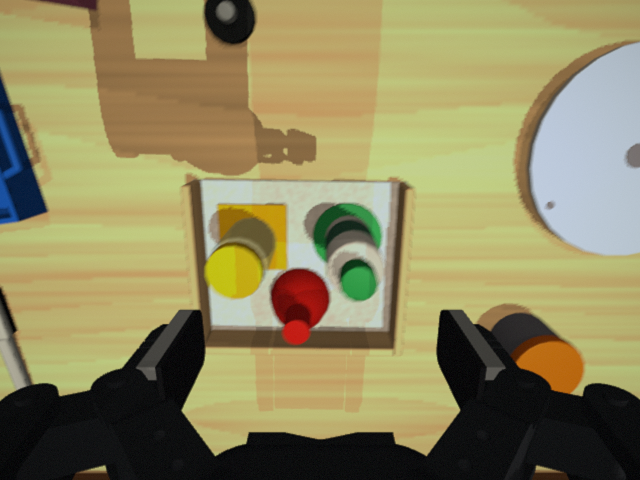

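The wrist view (upside down) shows the yellow lid at (234,271), the green cap at (358,281), the red neck top at (295,332) and the coasters at (252,236) and (347,235). The arm was still settling, so I'll take it again and measure.

```bash
python3 - <<'E'
from bench import *
from h import *
for i in range(3): snapshot("wrist")
s=sense();print(s['time'],s['tool_pos'],s['tcp_rot'],s['qd'].round(2))
ci=camera_info("wrist");p,d=snapshot("wrist");cv2.imwrite("pics/w2.png",p)
W=pts(d,ci);hsv=cv2.cvtColor(p,cv2.COLOR_BGR2HSV);H,S,V=hsv[...,0].astype(int),hsv[...,1],hsv[...,2]
m=np.zeros(d.shape,bool);m[170:360,180:415]=1;m&=d>0
g=(H>45)&(H<85)&(S>120);y=(H>20)&(H<34)&(S>200);r=((H<6)|(H>174))&(S>150)
for nm,c,lo,hi in(("cap",g,132,150),("lid",y,98,115),("neck",r,86,100),("gco",g,4,18),("yco",y,4,18),("bell",r,8,35)):
    q=W[m&c&(W[...,2]>lo)&(W[...,2]<hi)]
    e=cv2.minEnclosingCircle(q[:,:2].astype(np.float32));print(nm,len(q),q.mean(0).round(1),np.percentile(q,1,0).round(1),np.percentile(q,99,0).round(1),e)
    if nm=="yco":print(cv2.minAreaRect(q[:,:2].astype(np.float32)))
q=W[(d>0)&(H>90)&(W[...,2]<0)];
s_=(W[...,2]>-10)&(W[...,2]<8)&m;print("floor z",np.median(W[s_][:,2]))
q=W[m&(W[...,2]>40)&(W[...,2]<60)&(S<160)&~g];print("walls",np.percentile(q,1,0),np.percentile(q,99,0))
E
```

```text
1.8 [543.33383483  38.37031448 299.52291364] [ 1.79980757e+02 -9.24366715e-02  1.79911687e+02] [ 1.81 -1.14  0.75  0.21  0.11  0.33]
cap 1080 [589.6  68.1 138.9] [576.9  55.  133. ] [604.2  81.4 140.9] ((590.94921875, 68.32490539550781), 14.581700325012207)
lid 2433 [593.3 -35.3 105. ] [571.4 -58.6  99.1] [616.7 -12.6 106.9] ((594.990966796875, -35.93396759033203), 24.744491577148438)
neck 568 [660.1  15.7  90.2] [648.3   3.8  86.5] [673.2  27.5  91.8] ((661.1365356445312, 15.6477632522583), 13.316256523132324)
gco 1258 [577.3  62.9   9.4] [555.2  31.9   7.5] [615.1 103.2  11.2] ((591.2269287109375, 67.37022399902344), 37.176456451416016)
yco 1817 [577.9 -26.8   9.3] [556.  -69.5   7.5] [626.4   1.3  11.2] ((591.2996215820312, -33.59000778198242), 49.47319030761719)
((591.010498046875, -34.81635284423828), (71.76778411865234, 72.0415267944336), 88.65737915039062)
bell 829 [638.5  18.2  24.3] [627.9 -14.8   9.5] [665.5  47.6  34.9] ((667.6904296875, 16.135448455810547), 40.65498352050781)
floor z 4.993588974397397
walls [533.13529498 -96.11205883  40.22719367] [715.63630874 128.47954834  57.78670822]
```

Request:
jog_arm([
  [[0,0,0],[-0.02,0.012,0.01],1],
  [[0,0,0],[-0.048,0.0295,0.04],1],
  [[0,0,0],[-0.048,0.0295,0.07],1],
  [[0,0,0],[-0.048,0.0295,0.1],1],
  [[0,0,0],[-0.048,0.0295,0.13],1],
  [[0,0,0],[-0.048,0.0295,0.15],1],
  [[0,0,0],[-0.048,0.0295,0.17],1],
  [[0,0,0],[-0.048,0.0295,0.185],1],
  [[0,0,0],[-0.048,0.0295,0.197],1],
  [[0,0,0],[-0.048,0.0295,0.204],1],
  [[0,0,0],[-0.048,0.0295,0.204],1],
  [[0,0,0],[-0.048,0.0295,0.204],1],
], force=30)

```text
time: 3.35
tool_pos: [592.1, 68.3, 97.0]
tcp_rot: [180.0, 0.1, 180.0]
ft_force: [-0.0, 0.1, 0.2]
finger_gap: 84.8
```

Request:
jog_arm([
  [[0,0,0],[0,0,0],-0.2],
  [[0,0,0],[0,0,0],-0.3],
  [[0,0,0],[0,0,0],-0.6],
  [[0,0,0],[0,0,0],-0.6],
  [[0,0,0],[0,0,0],-0.6],
  [[0,0,0],[0,0,0],-0.6],
  [[0,0,0],[0,0,0],-0.6],
  [[0,0,0],[0,0,0],-0.6],
], force=30)

```text
time: 4.35
tool_pos: [592.0, 68.2, 97.0]
tcp_rot: [-180.0, 0.1, 180.0]
ft_force: [-0.3, -0.1, 5.4]
finger_gap: 48.7
```

Request:
jog_arm([
  [[0,0,0],[0,0,-0.006],-0.6],
  [[0,0,0],[0,0,-0.02],-0.6],
  [[0,0,0],[0,0,-0.045],-0.6],
  [[0,0,0],[0,0,-0.07],-0.6],
  [[0,0,0],[0.002,0.01,-0.09],-0.6],
  [[0,0,0],[0.005,0.03,-0.1],-0.6],
  [[0,0,0],[0.01,0.06,-0.1],-0.6],
  [[0,0,0],[0.016,0.095,-0.1],-0.6],
  [[0,0,0],[0.022,0.13,-0.1],-0.6],
  [[0,0,0],[0.028,0.165,-0.1],-0.6],
  [[0,0,0],[0.033,0.195,-0.1],-0.6],
  [[0,0,0],[0.036,0.215,-0.1],-0.6],
])

```text
time: 5.85
tool_pos: [554.1, 285.8, 195.7]
tcp_rot: [-180.0, -0.1, -179.9]
ft_force: [0.2, -1.0, -1.6]
finger_gap: 48.8
```

Request:
jog_arm([
  [[0,0,0],[0.001,0.025,0],-0.6],
  [[0,0,0],[0.003,0.045,0.0],-0.6],
  [[0,0,0],[0.004,0.06,0.0],-0.6],
  [[0,0,0],[0.0045,0.068,0.0],-0.6],
  [[0,0,0],[0.0045,0.068,0.01],-0.6],
  [[0,0,0],[0.0045,0.068,0.03],-0.6],
  [[0,0,0],[0.0045,0.068,0.05],-0.6],
  [[0,0,0],[0.0045,0.068,0.065],-0.6],
  [[0,0,0],[0.0045,0.068,0.075],-0.6],
  [[0,0,0],[0.0045,0.068,0.079],-0.6],
  [[0,0,0],[0.0045,0.068,0.08],-0.6],
  [[0,0,0],[0.0045,0.068,0.08],-0.6],
])

```text
time: 7.35
tool_pos: [551.5, 351.6, 117.1]
tcp_rot: [180.0, 0.1, -180.0]
ft_force: [0.2, 1.7, -2.0]
finger_gap: 48.7
```

Request:
jog_arm([
  [[0,0,0],[0,0,0.001],-0.6],
  [[0,0,0],[0,0,0.002],-0.6],
  [[0,0,0],[0,0,0.003],-0.6],
  [[0,0,0],[0,0,0.0035],-0.6],
  [[0,0,0],[0,0,0.004],-0.6],
  [[0,0,0],[0,0,0.004],-0.6],
])

```text
time: 8.1
tool_pos: [551.0, 351.3, 112.2]
tcp_rot: [-180.0, -0.0, -180.0]
ft_force: [0.0, 0.7, -1.2]
finger_gap: 48.9
```

Request:
jog_arm([
  [[0,0,0],[0,0,0.0005],-0.6],
  [[0,0,0],[0,0,0.001],-0.6],
  [[0,0,0],[0,0,0.001],-0.6],
  [[0,0,0],[0,0,0.001],-0.6],
])

```text
time: 8.6
tool_pos: [551.3, 351.5, 111.9]
tcp_rot: [180.0, 0.0, -180.0]
ft_force: [-1.6, -0.6, 5.4]
finger_gap: 49.2
```

Request:
jog_arm([
  [[0,0,0],[0,0,0],0.25],
  [[0,0,0],[0,0,0],0.4],
  [[0,0,0],[0,0,0],0.7],
  [[0,0,0],[0,0,0],1],
  [[0,0,0],[0,0,0],1],
  [[0,0,0],[0,0,-0.01],1],
  [[0,0,0],[0,0,-0.03],1],
  [[0,0,0],[0,0,-0.055],1],
  [[0,0,0],[0,0,-0.085],1],
  [[0,0,0],[0,0,-0.115],1],
  [[0,0,0],[0,0,-0.13],1],
  [[0,0,0],[0,0,-0.13],1],
])

```text
time: 10.1
tool_pos: [551.9, 351.8, 243.6]
tcp_rot: [179.9, 0.2, -180.0]
ft_force: [-0.9, -0.7, 0.8]
finger_gap: 85.1
```

```bash
cat > look.py <<'E'
from bench import *
from h import *
import sys
n,out=sys.argv[1:3]
s=sense();print(s['time'],s['tool_pos'].round(1),s['tcp_rot'].round(2),s['ft_force'].round(1))
ci=camera_info(n);p,d=snapshot(n);cv2.imwrite(f"pics/{out}.png",p)
W=pts(d,ci);hsv=cv2.cvtColor(p,cv2.COLOR_BGR2HSV);H,S,V=hsv[...,0].astype(int),hsv[...,1],hsv[...,2]
np.savez(f"pics/{out}.npz",p=p,d=d,W=W)
g=(H>45)&(H<85)&(S>120);y=(H>20)&(H<34)&(S>180);r=((H<6)|(H>174))&(S>150)
X,Y,Z=W[...,0],W[...,1],W[...,2]
cub=(X>520)&(X<730)&(Y>-110)&(Y<140)&(d>0); sus=(X>390)&(X<620)&(Y>240)&(Y<460)&(d>0); cad=(X>400)&(X<610)&(Y<-230)&(Y>-450)&(d>0)
for nm,c,lo,hi in(("cap",g&(cub|sus),132,165),("lid",y&(cub|sus),98,130),("neck",r&(cub|cad),80,100),("gco",g&cub,4,18),("yco",y&cub,4,18)):
    mk=c&(Z>lo)&(Z<hi)
    if nm in("lid","yco"):
        nl,lab,st,_=cv2.connectedComponentsWithStats(mk.astype(np.uint8));
        if nl>1: mk=lab==1+st[1:,4].argmax()
    q=W[mk]
    if len(q)<15: print(nm,len(q));continue
    e=cv2.minEnclosingCircle(q[:,:2].astype(np.float32))
    print(nm,len(q),q.mean(0).round(1),np.percentile(q,1,0).round(1),np.percentile(q,99,0).round(1),np.round(e[0],1),round(e[1],1))
    if nm=="yco":print(cv2.minAreaRect(q[:,:2].astype(np.float32)))
E
python3 look.py top t2; python3 look.py wrist w3
```

```text
10.1 [551.9 351.8 243.6] [ 179.9     0.19 -180.  ] [-0.9 -0.7  0.8]
cap 164 [548.6 347.2 153. ] [537.3 335.6 140.8] [561.5 365.5 157.9] [549.1 350.8] 15.9
lid 399 [593.8 -37.1 105.5] [570.7 -60.3 101.5] [616.6 -14.9 109.3] [594.5 -37. ] 24.8
neck 117 [659.   13.9  89.8] [647.4   1.8  80.5] [672.5  25.8  94.3] [660.2  14.3] 13.4
gco 739 [591.5  67.3   9.5] [557.1  33.6   5.6] [626.7 101.8  14.2] [592.8  66.4] 38.0
yco 203 [569.9 -19.4   9.4] [556.6 -68.9   5.3] [6.049e+02 4.000e-01 1.400e+01] [583.6 -34.2] 43.6
((583.1403198242188, -34.207000732421875), (69.88304901123047, 53.33034133911133), 89.75467681884766)
10.15 [551.2 351.4 241.7] [ 1.7998e+02  4.0000e-02 -1.8000e+02] [-0.2  0.5 -0.5]
cap 2221 [548.8 351.5 152.9] [536.7 338.4 137.4] [563.9 364.8 155.7] [550.9 351.6] 14.9
lid 0
neck 0
gco 3325 [591.9  72.6   9.1] [556.   47.7   7.3] [626.4  95.3  10.9] [591.4  68.3] 37.5
yco 0
```

View pics/w3.png

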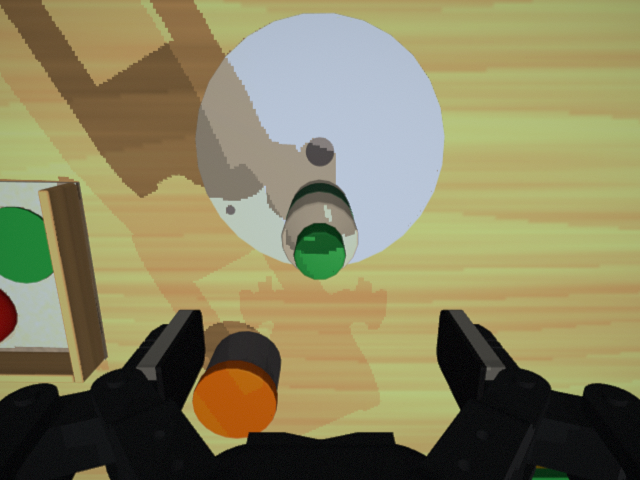

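The bottle stands at (551,351) on the Susan, with its cap at pixel (320,252). The jar is next.

Request:
jog_arm([
  [[0,0,0],[-0.002,-0.02,0],1],
  [[0,0,0],[-0.006,-0.055,0],1],
  [[0,0,0],[-0.011,-0.095,0.0],1],
  [[0,0,0],[-0.016,-0.14,0.0],1],
  [[0,0,0],[-0.021,-0.185,0.0],1],
  [[0,0,0],[-0.026,-0.23,0],1],
  [[0,0,0],[-0.031,-0.275,0],1],
  [[0,0,0],[-0.036,-0.315,0],1],
  [[0,0,0],[-0.04,-0.35,0],1],
  [[0,0,0],[-0.042,-0.375,0.01],1],
  [[0,0,0],[-0.044,-0.3873,0.03],1],
  [[0,0,0],[-0.044,-0.3873,0.05],1],
])

```text
time: 11.7
tool_pos: [594.2, -36.7, 188.9]
tcp_rot: [180.0, -0.1, 179.9]
ft_force: [-0.2, 0.6, -1.3]
finger_gap: 85.5
```

Request:
jog_arm([
  [[0,0,0],[0,0,0.02],1],
  [[0,0,0],[0,0,0.045],1],
  [[0,0,0],[0,0,0.07],1],
  [[0,0,0],[0,0,0.09],1],
  [[0,0,0],[0,0,0.108],1],
  [[0,0,0],[0,0,0.119],1],
  [[0,0,0],[0,0,0.119],1],
  [[0,0,0],[0,0,0.119],0],
  [[0,0,0],[0,0,0.119],-0.2],
  [[0,0,0],[0,0,0.119],-0.5],
  [[0,0,0],[0,0,0.119],-0.5],
  [[0,0,0],[0,0,0.119],-0.5],
])

```text
time: 13.2
tool_pos: [596.0, -36.2, 73.7]
tcp_rot: [-180.0, 0.1, -180.0]
ft_force: [-1.1, -1.0, 6.5]
finger_gap: 53.2
```

Request:
jog_arm([
  [[0,0,0],[0,0,0],-0.5],
  [[0,0,0],[0,0,0],-0.5],
  [[0,0,0],[0,0,0],-0.5],
  [[0,0,0],[0,0,0],-0.5],
])

```text
time: 13.7
tool_pos: [596.0, -36.2, 73.7]
tcp_rot: [-180.0, 0.1, 180.0]
ft_force: [-0.9, 0.6, 6.2]
finger_gap: 52.8
```

Request:
jog_arm([
  [[0,0,0],[0,0,-0.006],-0.5],
  [[0,0,0],[0,0,-0.02],-0.5],
  [[0,0,0],[0,0,-0.045],-0.5],
  [[0,0,0],[0,0,-0.07],-0.5],
  [[0,0,0],[0.004,0.01,-0.09],-0.5],
  [[0,0,0],[0.012,0.032,-0.1],-0.5],
  [[0,0,0],[0.023,0.064,-0.1],-0.5],
  [[0,0,0],[0.036,0.1,-0.1],-0.5],
  [[0,0,0],[0.05,0.138,-0.1],-0.5],
  [[0,0,0],[0.064,0.176,-0.1],-0.5],
  [[0,0,0],[0.078,0.214,-0.1],-0.5],
  [[0,0,0],[0.09,0.25,-0.1],-0.5],
], force=40)

```text
time: 15.2
tool_pos: [502.7, 216.4, 171.7]
tcp_rot: [180.0, -0.1, -179.9]
ft_force: [0.4, -0.9, -1.7]
finger_gap: 52.7
```

Request:
jog_arm([
  [[0,0,0],[0.014,0.038,0],-0.5],
  [[0,0,0],[0.027,0.073,0],-0.5],
  [[0,0,0],[0.038,0.103,0],-0.5],
  [[0,0,0],[0.046,0.126,0],-0.5],
  [[0,0,0],[0.05,0.137,0],-0.5],
  [[0,0,0],[0.05,0.137,0.01],-0.5],
  [[0,0,0],[0.05,0.137,0.03],-0.5],
  [[0,0,0],[0.05,0.137,0.05],-0.5],
  [[0,0,0],[0.05,0.137,0.067],-0.5],
  [[0,0,0],[0.05,0.137,0.077],-0.5],
  [[0,0,0],[0.05,0.137,0.08],-0.5],
  [[0,0,0],[0.05,0.137,0.08],-0.5],
])

```text
time: 16.7
tool_pos: [455.3, 351.1, 92.6]
tcp_rot: [180.0, 0.0, 180.0]
ft_force: [0.3, -0.4, -2.1]
finger_gap: 52.7
```

Request:
jog_arm([
  [[0,0,0],[0,0,0.001],-0.5],
  [[0,0,0],[0,0,0.002],-0.5],
  [[0,0,0],[0,0,0.003],-0.5],
  [[0,0,0],[0,0,0.0035],-0.5],
  [[0,0,0],[0,0,0.0035],-0.5],
  [[0,0,0],[0,0,0.0035],-0.5],
])

```text
time: 17.45
tool_pos: [455.1, 351.1, 88.9]
tcp_rot: [180.0, 0.0, -180.0]
ft_force: [0.2, -0.7, -2.6]
finger_gap: 52.8
```

Request:
jog_arm([
  [[0,0,0],[0,0,0.0005],-0.5],
  [[0,0,0],[0,0,0.001],-0.5],
  [[0,0,0],[0,0,0.001],-0.5],
  [[0,0,0],[0,0,0.001],-0.5],
])

```text
time: 17.95
tool_pos: [455.5, 351.5, 88.7]
tcp_rot: [179.9, 0.1, -180.0]
ft_force: [-0.8, 0.1, 5.3]
finger_gap: 52.5
```

Contact. Next I release and rise.

Request:
jog_arm([
  [[0,0,0],[0,0,0],0.35],
  [[0,0,0],[0,0,0],0.5],
  [[0,0,0],[0,0,0],0.75],
  [[0,0,0],[0,0,0],1],
  [[0,0,0],[0,0,0],1],
  [[0,0,0],[0,0,-0.01],1],
  [[0,0,0],[0,0,-0.03],1],
  [[0,0,0],[0,0,-0.055],1],
  [[0,0,0],[0,0,-0.085],1],
  [[0,0,0],[0,0,-0.115],1],
  [[0,0,0],[0,0,-0.13],1],
  [[0,0,0],[0,0,-0.13],1],
])

```text
time: 19.45
tool_pos: [455.9, 351.5, 219.8]
tcp_rot: [179.9, 0.2, -180.0]
ft_force: [-0.4, -0.4, -0.6]
finger_gap: 85.1
```

```bash
python3 look.py top t3; python3 look.py wrist w4
```

```text
19.45 [455.9 351.5 219.8] [ 1.7989e+02  1.7000e-01 -1.8000e+02] [-0.4 -0.4 -0.6]
cap 187 [550.2 346.8 153.1] [537.  334.5 141.1] [564.2 362.7 158.9] [551.5 349.3] 15.3
lid 309 [451.8 343.5 120.5] [431.8 326.4 112.5] [476.1 370.1 124.7] [454.4 348.8] 24.2
neck 116 [659.1  14.   89.8] [647.1   1.8  80.8] [672.   25.9  93.8] [659.6  14.3] 12.9
gco 737 [591.5  67.2   9.5] [557.   33.5   5.2] [626.7 101.9  14.2] [591.7  67.5] 37.7
yco 895 [592.1 -35.    9.5] [556.9 -70.5   4.7] [6.272e+02 1.000e-01 1.390e+01] [591.8 -35.6] 49.5
((591.9791870117188, -35.08924102783203), (71.16825103759766, 72.04452514648438), 0.5894675254821777)
19.5 [455.2 351.1 218.1] [ 1.7997e+02  4.0000e-02 -1.8000e+02] [-0.2  0.4 -0.5]
cap 2298 [544.4 350.9 150.2] [536.2 337.2 134.6] [558.4 364.3 155.5] [550.1 350.8] 14.8
lid 5232 [452.8 351.4 120. ] [430.8 329.1 111.4] [476.7 373.8 121.7] [454.7 351.4] 24.8
neck 0
gco 3183 [591.   70.    9.1] [555.6  43.8   7.4] [626.2  93.7  10.8] [591.3  67.6] 38.1
yco 0
```

View pics/w4.png

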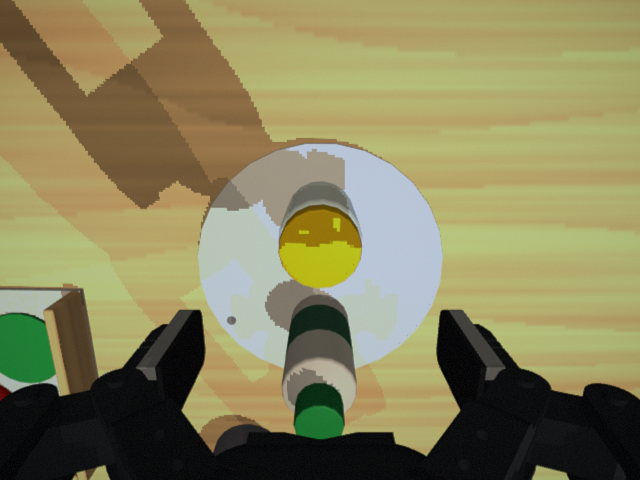

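Request:
jog_arm([
  [[0,0,0],[-0.01,-0.017,0],1],
  [[0,0,0],[-0.03,-0.05,0],1],
  [[0,0,0],[-0.053,-0.087,0.0],1],
  [[0,0,0],[-0.077,-0.126,0.0],1],
  [[0,0,0],[-0.1,-0.164,0.0],1],
  [[0,0,0],[-0.124,-0.202,0],1],
  [[0,0,0],[-0.147,-0.24,0],1],
  [[0,0,0],[-0.17,-0.277,0],1],
  [[0,0,0],[-0.19,-0.31,0],1],
  [[0,0,0],[-0.202,-0.329,0.01],1],
  [[0,0,0],[-0.206,-0.3355,0.03],1],
  [[0,0,0],[-0.206,-0.3355,0.05],1],
])

```text
time: 21.05
tool_pos: [660.1, 15.8, 165.0]
tcp_rot: [180.0, -0.1, 180.0]
ft_force: [0.6, 0.6, 0.6]
finger_gap: 85.5
```

Request:
jog_arm([
  [[0,0,0],[0,0,0.015],1],
  [[0,0,0],[0,0,0.035],1],
  [[0,0,0],[0,0,0.055],1],
  [[0,0,0],[0,0,0.075],1],
  [[0,0,0],[0,0,0.09],1],
  [[0,0,0],[0,0,0.096],1],
  [[0,0,0],[0,0,0.097],1],
  [[0,0,0],[0,0,0.097],0],
  [[0,0,0],[0,0,0.097],-0.3],
  [[0,0,0],[0,0,0.097],-0.6],
  [[0,0,0],[0,0,0.097],-1],
  [[0,0,0],[0,0,0.097],-1],
], force=30)

```text
time: 22.55
tool_pos: [661.4, 15.4, 71.4]
tcp_rot: [-180.0, 0.1, -180.0]
ft_force: [-0.9, 0.5, 3.9]
finger_gap: 24.8
```

Request:
jog_arm([
  [[0,0,0],[0,0,0],-1],
  [[0,0,0],[0,0,0],-1],
  [[0,0,0],[0,0,0],-1],
  [[0,0,0],[0,0,0],-1],
])

```text
time: 23.05
tool_pos: [661.4, 15.5, 71.4]
tcp_rot: [-180.0, 0.1, -180.0]
ft_force: [0.1, 0.9, 5.7]
finger_gap: 24.8
```

Request:
jog_arm([
  [[0,0,0],[0,0,-0.006],-1],
  [[0,0,0],[0,0,-0.02],-1],
  [[0,0,0],[0,0,-0.045],-1],
  [[0,0,0],[0,0,-0.07],-1],
  [[0,0,0],[0.004,-0.009,-0.09],-1],
  [[0,0,0],[0.014,-0.031,-0.1],-1],
  [[0,0,0],[0.028,-0.062,-0.1],-1],
  [[0,0,0],[0.044,-0.098,-0.1],-1],
  [[0,0,0],[0.06,-0.134,-0.1],-1],
  [[0,0,0],[0.076,-0.17,-0.1],-1],
  [[0,0,0],[0.092,-0.206,-0.1],-1],
  [[0,0,0],[0.108,-0.241,-0.1],-1],
])

```text
time: 24.55
tool_pos: [550.8, -227.8, 170.2]
tcp_rot: [180.0, -0.1, 179.9]
ft_force: [0.4, -0.4, -0.3]
finger_gap: 24.8
```

Request:
jog_arm([
  [[0,0,0],[0.016,-0.035,0],-1],
  [[0,0,0],[0.03,-0.067,0],-1],
  [[0,0,0],[0.041,-0.092,0],-1],
  [[0,0,0],[0.048,-0.107,0],-1],
  [[0,0,0],[0.05,-0.1115,0],-1],
  [[0,0,0],[0.05,-0.1115,0],-1],
  [[0,0,0],[0.05,-0.1115,0.012],-1],
  [[0,0,0],[0.05,-0.1115,0.03],-1],
  [[0,0,0],[0.05,-0.1115,0.045],-1],
  [[0,0,0],[0.05,-0.1115,0.05],-1],
  [[0,0,0],[0.05,-0.1115,0.05],-1],
])

```text
time: 25.92
tool_pos: [502.8, -336.6, 120.0]
tcp_rot: [180.0, -0.1, -180.0]
ft_force: [-0.5, 0.8, -1.3]
finger_gap: 24.9
```

```bash
python3 look.py wrist w5; python3 - <<'E'
from h import *
z=np.load('pics/w5.npz');W=z['W'];hsv=cv2.cvtColor(z['p'],cv2.COLOR_BGR2HSV)
b=(hsv[...,0]>100)&(hsv[...,0]<125)&(hsv[...,1]>120)&(W[...,2]>35)&(W[...,2]<55)&(W[...,1]<-230)
q=W[b];print(len(q),q.min(0),q.max(0),cv2.minAreaRect(q[:,:2].astype(np.float32)))
E
```

```text
25.925 [ 502.8 -336.6  120. ] [ 1.7995e+02 -6.0000e-02 -1.7999e+02] [-0.5  0.8 -1.3]
cap 0
lid 0
neck 6229 [ 485.7 -335.9   90.5] [ 473.8 -362.9   80.4] [ 503.9 -308.8   99.7] [ 500.3 -335.6] 29.2
gco 0
yco 0
14022 [ 378.54985752 -463.68955354   35.00199287] [ 565.57927053 -247.77946386   47.06200663] ((485.796142578125, -361.8128967285156), (233.74241638183594, 169.64199829101562), 77.994140625)
```

View pics/w5.png

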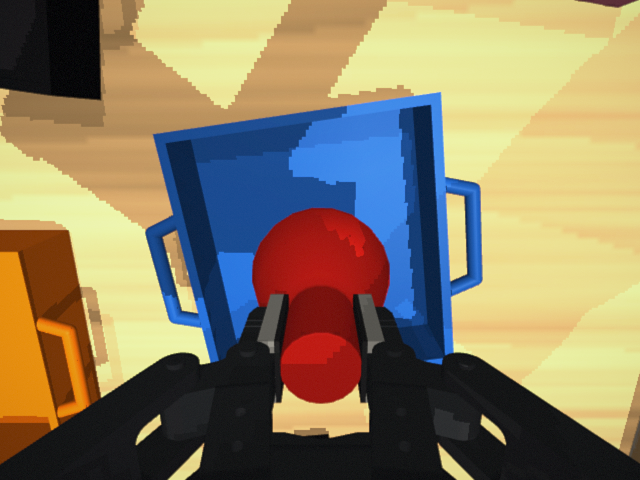

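The red cup hangs upright above the blue caddy, with its bell at (320,270) inside the walls. I lower it. The commanded z is 120.8, and contact is expected at a measured height of about 70.4.

Request:
jog_arm([
  [[0,0,0],[0,0,0.01],-1],
  [[0,0,0],[0,0,0.023],-1],
  [[0,0,0],[0,0,0.035],-1],
  [[0,0,0],[0,0,0.042],-1],
  [[0,0,0],[0,0,0.046],-1],
  [[0,0,0],[0,0,0.048],-1],
  [[0,0,0],[0,0,0.049],-1],
  [[0,0,0],[0,0,0.05],-1],
  [[0,0,0],[0,0,0.05],-1],
  [[0,0,0],[0,0,0.05],-1],
])

```text
time: 27.22
tool_pos: [503.1, -337.1, 71.0]
tcp_rot: [-180.0, 0.0, -180.0]
ft_force: [0.1, 0.2, 0.1]
finger_gap: 24.9
```

Request:
jog_arm([
  [[0,0,0],[0,0,0.0005],-1],
  [[0,0,0],[0,0,0.001],-1],
  [[0,0,0],[0,0,0.001],-1],
  [[0,0,0],[0,0,0.001],-1],
])

```text
time: 27.72
tool_pos: [503.2, -337.1, 70.5]
tcp_rot: [-180.0, 0.0, -180.0]
ft_force: [-2.2, 1.4, 5.7]
finger_gap: 24.9
```

Request:
jog_arm([
  [[0,0,0],[0,0,0],-0.3],
  [[0,0,0],[0,0,0],0],
  [[0,0,0],[0,0,0],0.5],
  [[0,0,0],[0,0,0],1],
  [[0,0,0],[0,0,0],1],
  [[0,0,0],[0,0,-0.01],1],
  [[0,0,0],[0,0,-0.03],1],
  [[0,0,0],[0,0,-0.055],1],
  [[0,0,0],[0,0,-0.085],1],
  [[0,0,0],[0,0,-0.115],1],
  [[0,0,0],[0,0,-0.14],1],
  [[0,0,0],[0,0,-0.15],1],
])

```text
time: 29.22
tool_pos: [504.1, -337.8, 223.7]
tcp_rot: [-179.8, 0.2, -180.0]
ft_force: [0.2, 0.1, 0.4]
finger_gap: 85.4
```

```bash
python3 look.py top t5; python3 look.py wrist w6
```

```text
29.225 [ 504.1 -337.8  223.7] [-179.82    0.23 -179.99] [0.2 0.1 0.4]
cap 191 [550.1 347.  152.8] [537.3 334.8 138.5] [563.9 364.1 158.3] [549.9 350.6] 16.1
lid 436 [454.6 348.6 120.5] [432.3 326.1 113.4] [477.2 373.  124.2] [454.3 349.6] 24.6
neck 0
gco 741 [591.5  67.1   9.6] [556.9  33.3   5.2] [626.4 101.7  13.5] [591.9  67.3] 38.1
yco 893 [592.1 -34.7   9.4] [557.  -70.5   5.6] [6.273e+02 2.000e-01 1.360e+01] [592.  -35.6] 49.7
((592.36669921875, -35.078495025634766), (71.15680694580078, 71.8705825805664), 0.3517872095108032)
29.275 [ 504.1 -337.8  223.8] [-179.82    0.23 -179.99] [ 0.2 -0.2  1.1]
cap 0
lid 0
neck 1165 [ 501.6 -336.2   88.9] [ 490.2 -348.3   81.4] [ 514.1 -324.2   90.8] [ 502.8 -336.2] 13.0
gco 0
yco 1465 [595.7 -50.    9.6] [556.2 -60.5   8.1] [626.9 -35.1  11.3] [590.9 -46.3] 38.8
((591.1593627929688, -49.81834411621094), (74.78018188476562, 28.080007553100586), 5.38510274887085)
```

View pics/w6.png

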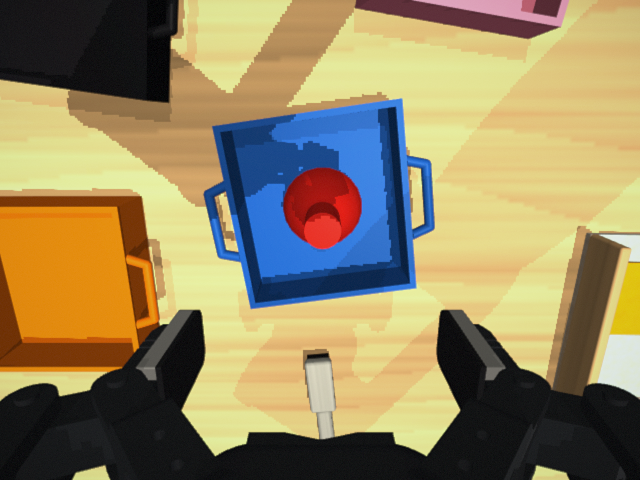

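The cup stands in the blue caddy, with its neck at (322,230) near the middle. The bottle goes back first.

Request:
jog_arm([
  [[0,0,0],[-0.002,0.02,0],1],
  [[0,0,0],[-0.005,0.06,0],1],
  [[0,0,0],[-0.008,0.11,0],1],
  [[0,0,0],[-0.012,0.16,0],1],
  [[0,0,0],[-0.016,0.21,0],1],
  [[0,0,0],[-0.02,0.26,0],1],
  [[0,0,0],[-0.024,0.31,0],1],
  [[0,0,0],[-0.028,0.36,0],1],
  [[0,0,0],[-0.032,0.41,0],1],
  [[0,0,0],[-0.036,0.46,0],1],
  [[0,0,0],[-0.04,0.51,0],1],
  [[0,0,0],[-0.04,0.55,0],1],
])

```text
time: 30.82
tool_pos: [541.3, 215.6, 218.1]
tcp_rot: [-180.0, -0.2, -179.9]
ft_force: [0.6, -0.5, -0.0]
finger_gap: 85.4
```

Request:
jog_arm([
  [[0,0,0],[-0.002,0.04,0],1],
  [[0,0,0],[-0.004,0.075,0],1],
  [[0,0,0],[-0.006,0.105,0],1],
  [[0,0,0],[-0.008,0.128,0],1],
  [[0,0,0],[-0.008,0.1384,0],1],
  [[0,0,0],[-0.008,0.1384,0],1],
  [[0,0,0],[-0.008,0.1384,0],1],
  [[0,0,0],[-0.008,0.1384,0],1],
])

```text
time: 31.82
tool_pos: [551.2, 350.6, 219.9]
tcp_rot: [-180.0, 0.0, 179.9]
ft_force: [0.1, 0.1, -0.3]
finger_gap: 85.4
```

```bash
python3 look.py wrist w7
```

```text
31.825 [551.2 350.6 219.9] [-179.99    0.    179.95] [ 0.1  0.1 -0.3]
cap 2742 [548.7 350.9 152.8] [536.6 337.7 137.4] [564.1 363.9 155.7] [550.9 351. ] 14.8
lid 7209 [454.7 351.4 120.2] [432.6 328.8 118.6] [477.6 373.9 121.9] [455.2 351.5] 24.4
neck 0
gco 2292 [594.3  79.2   9.1] [557.3  61.1   7.4] [627.4  94.   10.8] [592.1  70.3] 37.4
yco 0
```

Request:
jog_arm([
  [[0,0,0],[0,0,0.015],1],
  [[0,0,0],[0,0,0.04],1],
  [[0,0,0],[0,0,0.065],1],
  [[0,0,0],[0,0,0.085],1],
  [[0,0,0],[0,0,0.1],1],
  [[0,0,0],[0,0,0.107],1],
  [[0,0,0],[0,0,0.108],1],
  [[0,0,0],[0,0,0.108],0],
  [[0,0,0],[0,0,0.108],-0.2],
  [[0,0,0],[0,0,0.108],-0.6],
  [[0,0,0],[0,0,0.108],-0.6],
  [[0,0,0],[0,0,0.108],-0.6],
], force=30)

```text
time: 33.38
tool_pos: [551.7, 351.8, 113.0]
tcp_rot: [179.9, 0.1, -180.0]
ft_force: [-0.7, -0.5, 6.7]
finger_gap: 48.4
```

Request:
jog_arm([
  [[0,0,0],[0,0,0],-0.6],
  [[0,0,0],[0,0,0],-0.6],
  [[0,0,0],[0,0,0],-0.6],
  [[0,0,0],[0,0,0],-0.6],
])

```text
time: 33.88
tool_pos: [551.7, 351.8, 113.0]
tcp_rot: [179.9, 0.1, -180.0]
ft_force: [-1.1, -0.3, 6.2]
finger_gap: 48.7
```

Request:
jog_arm([
  [[0,0,0],[0,0,-0.006],-0.6],
  [[0,0,0],[0,0,-0.02],-0.6],
  [[0,0,0],[0,0,-0.045],-0.6],
  [[0,0,0],[0,0,-0.065],-0.6],
  [[0,0,0],[-0.001,-0.01,-0.078],-0.6],
  [[0,0,0],[-0.004,-0.03,-0.08],-0.6],
  [[0,0,0],[-0.008,-0.06,-0.08],-0.6],
  [[0,0,0],[-0.013,-0.095,-0.08],-0.6],
  [[0,0,0],[-0.018,-0.13,-0.08],-0.6],
  [[0,0,0],[-0.024,-0.165,-0.08],-0.6],
  [[0,0,0],[-0.029,-0.2,-0.08],-0.6],
  [[0,0,0],[-0.033,-0.23,-0.08],-0.6],
])

```text
time: 35.38
tool_pos: [583.3, 118.4, 190.6]
tcp_rot: [-180.0, -0.1, 179.9]
ft_force: [0.6, -0.6, -1.9]
finger_gap: 48.9
```

Request:
jog_arm([
  [[0,0,0],[-0.003,-0.025,0],-0.6],
  [[0,0,0],[-0.006,-0.043,0],-0.6],
  [[0,0,0],[-0.007,-0.052,0],-0.6],
  [[0,0,0],[-0.0075,-0.054,0],-0.6],
  [[0,0,0],[-0.0075,-0.054,0.01],-0.6],
  [[0,0,0],[-0.0075,-0.054,0.03],-0.6],
  [[0,0,0],[-0.0075,-0.054,0.05],-0.6],
  [[0,0,0],[-0.0075,-0.054,0.07],-0.6],
  [[0,0,0],[-0.0075,-0.054,0.082],-0.6],
  [[0,0,0],[-0.0075,-0.054,0.089],-0.6],
  [[0,0,0],[-0.0075,-0.054,0.091],-0.6],
  [[0,0,0],[-0.0075,-0.054,0.091],-0.6],
])

```text
time: 36.88
tool_pos: [592.0, 67.4, 101.4]
tcp_rot: [180.0, 0.1, -180.0]
ft_force: [-0.7, -0.3, -2.2]
finger_gap: 48.9
```

Request:
jog_arm([
  [[0,0,0],[0,0,0.001],-0.6],
  [[0,0,0],[0,0,0.002],-0.6],
  [[0,0,0],[0,0,0.0025],-0.6],
  [[0,0,0],[0,0,0.003],-0.6],
  [[0,0,0],[0,0,0.003],-0.6],
  [[0,0,0],[0,0,0.003],-0.6],
])

```text
time: 37.62
tool_pos: [591.7, 67.4, 98.1]
tcp_rot: [-180.0, 0.0, -180.0]
ft_force: [-0.3, -0.5, 0.8]
finger_gap: 48.9
```

Request:
jog_arm([
  [[0,0,0],[0,0,0.0005],-0.6],
  [[0,0,0],[0,0,0.0005],-0.6],
  [[0,0,0],[0,0,0.0005],-0.6],
])

```text
time: 38.0
tool_pos: [592.0, 67.4, 98.1]
tcp_rot: [-180.0, 0.1, -180.0]
ft_force: [-1.4, 0.3, 4.6]
finger_gap: 49.2
```

Request:
jog_arm([
  [[0,0,0],[0,0,0],0.25],
  [[0,0,0],[0,0,0],0.4],
  [[0,0,0],[0,0,0],0.7],
  [[0,0,0],[0,0,0],1],
  [[0,0,0],[0,0,0],1],
  [[0,0,0],[0,0,-0.01],1],
  [[0,0,0],[0,0,-0.03],1],
  [[0,0,0],[0,0,-0.055],1],
  [[0,0,0],[0,0,-0.085],1],
  [[0,0,0],[0,0,-0.115],1],
  [[0,0,0],[0,0,-0.13],1],
  [[0,0,0],[0,0,-0.13],1],
])

```text
time: 39.5
tool_pos: [592.5, 67.5, 229.4]
tcp_rot: [180.0, 0.2, -180.0]
ft_force: [-0.3, -0.0, 0.6]
finger_gap: 85.5
```

```bash
python3 look.py top t7; python3 look.py wrist w8
```

```text
39.5 [592.5  67.5 229.4] [ 179.99    0.2  -179.99] [-0.3 -0.   0.6]
cap 150 [590.4  65.2 139.4] [576.8  52.5 133.1] [604.1  79.7 143.5] [590.5  65.9] 14.5
lid 0
neck 124 [ 501.5 -335.7   88.8] [ 489.6 -348.    80.7] [ 513.1 -324.2   93.7] [ 501.9 -336.3] 12.8
gco 259 [581.9  59.2   9.6] [556.5  31.4   5.3] [625.5 101.   13.8] [591.8  67.4] 36.6
yco 639 [602.  -37.6   9.5] [569.2 -70.6   5.6] [6.274e+02 3.000e-01 1.390e+01] [596.8 -36.4] 45.9
((597.515625, -34.498191833496094), (71.59822845458984, 63.195858001708984), 87.56393432617188)
39.55 [591.7  67.4 227.6] [ 1.8e+02  5.0e-02 -1.8e+02] [-0.9 -0.4 -0.5]
cap 2001 [590.4  66.7 139. ] [577.7  53.7 133.1] [604.6  79.9 140.6] [591.5  66.8] 14.6
lid 0
neck 0
gco 1884 [574.7  68.3   9.3] [555.3  31.8   7.6] [605.2 103.   11.1] [591.3  67.4] 37.1
yco 6620 [590.7 -34.8   9.2] [556.3 -70.2   7.5] [626.9   0.7  11. ] [591.9 -34.4] 50.5
((591.7980346679688, -34.7907829284668), (72.90546417236328, 72.6362075805664), 89.31822204589844)
```

View pics/w8.png

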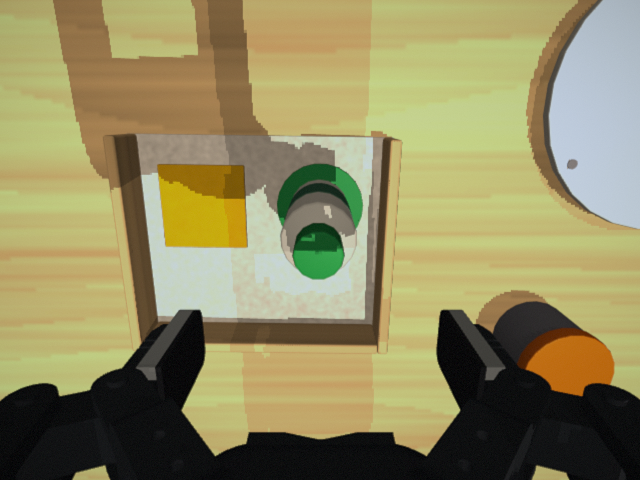

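The bottle is centred on the green coaster (591.5,67), and the empty yellow coaster is centred at (591.8,-34.8). The jar is next.

Request:
jog_arm([
  [[0,0,0],[0.01,0.02,0],1],
  [[0,0,0],[0.025,0.052,0],1],
  [[0,0,0],[0.043,0.09,0],1],
  [[0,0,0],[0.062,0.13,0],1],
  [[0,0,0],[0.081,0.17,0],1],
  [[0,0,0],[0.1,0.208,0],1],
  [[0,0,0],[0.117,0.243,0],1],
  [[0,0,0],[0.13,0.27,0],1],
  [[0,0,0],[0.1367,0.2841,0],1],
  [[0,0,0],[0.1367,0.2841,0],1],
  [[0,0,0],[0.1367,0.2841,0],1],
  [[0,0,0],[0.1367,0.2841,0],1],
])

```text
time: 41.1
tool_pos: [455.4, 350.6, 227.2]
tcp_rot: [-180.0, 0.0, 179.9]
ft_force: [-0.6, -0.6, 1.6]
finger_gap: 85.7
```

```bash
python3 look.py wrist w9
```

```text
41.1 [455.4 350.6 227.2] [-179.99    0.    179.92] [-0.6 -0.6  1.6]
cap 0
lid 4877 [453.  351.3 120. ] [430.8 329.  112. ] [476.8 373.7 121.8] [454.5 351.4] 24.5
neck 0
gco 1229 [580.   75.8   9.1] [554.8  43.5   7. ] [627.1  95.   10.7] [591.   69.2] 37.6
yco 0
```

Request:
jog_arm([
  [[0,0,0],[0,0,0.02],1],
  [[0,0,0],[0,0,0.05],1],
  [[0,0,0],[0,0,0.08],1],
  [[0,0,0],[0,0,0.105],1],
  [[0,0,0],[0,0,0.125],1],
  [[0,0,0],[0,0,0.137],1],
  [[0,0,0],[0,0,0.1395],1],
  [[0,0,0],[0,0,0.1395],0],
  [[0,0,0],[0,0,0.1395],-0.2],
  [[0,0,0],[0,0,0.1395],-0.5],
  [[0,0,0],[0,0,0.1395],-0.5],
  [[0,0,0],[0,0,0.1395],-0.5],
], force=40)

```text
time: 42.65
tool_pos: [455.7, 352.1, 89.2]
tcp_rot: [179.9, 0.1, -180.0]
ft_force: [-0.1, -0.2, 5.6]
finger_gap: 52.5
```

Request:
jog_arm([
  [[0,0,0],[0,0,0],-0.5],
  [[0,0,0],[0,0,0],-0.5],
  [[0,0,0],[0,0,0],-0.5],
  [[0,0,0],[0,0,0],-0.5],
])

```text
time: 43.15
tool_pos: [455.7, 352.1, 89.2]
tcp_rot: [179.9, 0.1, -180.0]
ft_force: [-0.6, 0.1, 5.1]
finger_gap: 53.0
```

Request:
jog_arm([
  [[0,0,0],[0,0,-0.006],-0.5],
  [[0,0,0],[0,0,-0.02],-0.5],
  [[0,0,0],[0,0,-0.045],-0.5],
  [[0,0,0],[0,0,-0.07],-0.5],
  [[0,0,0],[0,-0.01,-0.085],-0.5],
  [[0,0,0],[0,-0.03,-0.09],-0.5],
  [[0,0,0],[-0.002,-0.06,-0.09],-0.5],
  [[0,0,0],[-0.004,-0.1,-0.09],-0.5],
  [[0,0,0],[-0.006,-0.14,-0.09],-0.5],
  [[0,0,0],[-0.008,-0.18,-0.09],-0.5],
  [[0,0,0],[-0.01,-0.22,-0.09],-0.5],
  [[0,0,0],[-0.012,-0.26,-0.09],-0.5],
])

```text
time: 44.65
tool_pos: [465.5, 89.0, 176.7]
tcp_rot: [-180.0, -0.1, 180.0]
ft_force: [0.6, -0.2, -0.9]
finger_gap: 52.6
```

Request:
jog_arm([
  [[0,0,0],[-0.002,-0.038,0],-0.5],
  [[0,0,0],[-0.005,-0.073,0],-0.5],
  [[0,0,0],[-0.01,-0.1,0],-0.5],
  [[0,0,0],[-0.02,-0.118,0],-0.5],
  [[0,0,0],[-0.035,-0.1264,0],-0.5],
  [[0,0,0],[-0.06,-0.1264,0],-0.5],
  [[0,0,0],[-0.085,-0.1264,0],-0.5],
  [[0,0,0],[-0.107,-0.1264,0],-0.5],
  [[0,0,0],[-0.12,-0.1264,0],-0.5],
  [[0,0,0],[-0.1248,-0.1264,0],-0.5],
  [[0,0,0],[-0.1248,-0.1264,0.005],-0.5],
  [[0,0,0],[-0.1248,-0.1264,0.015],-0.5],
])

```text
time: 46.15
tool_pos: [591.4, -34.9, 162.6]
tcp_rot: [-180.0, 0.0, -180.0]
ft_force: [-0.8, -0.2, -1.9]
finger_gap: 52.3
```

Request:
jog_arm([
  [[0,0,0],[0,0,0.02],-0.5],
  [[0,0,0],[0,0,0.04],-0.5],
  [[0,0,0],[0,0,0.06],-0.5],
  [[0,0,0],[0,0,0.075],-0.5],
  [[0,0,0],[0,0,0.083],-0.5],
  [[0,0,0],[0,0,0.086],-0.5],
  [[0,0,0],[0,0,0.086],-0.5],
  [[0,0,0],[0,0,0.086],-0.5],
])

```text
time: 47.15
tool_pos: [592.3, -35.0, 77.7]
tcp_rot: [-180.0, 0.1, -180.0]
ft_force: [0.3, -0.4, -2.6]
finger_gap: 52.9
```

Request:
jog_arm([
  [[0,0,0],[0,0,0.001],-0.5],
  [[0,0,0],[0,0,0.002],-0.5],
  [[0,0,0],[0,0,0.0025],-0.5],
  [[0,0,0],[0,0,0.0025],-0.5],
  [[0,0,0],[0,0,0.0025],-0.5],
])

```text
time: 47.78
tool_pos: [591.7, -34.9, 74.4]
tcp_rot: [-180.0, 0.0, -180.0]
ft_force: [-1.0, 0.5, -1.0]
finger_gap: 52.7
```

Request:
jog_arm([
  [[0,0,0],[0,0,0.0005],-0.5],
  [[0,0,0],[0,0,0.001],-0.5],
  [[0,0,0],[0,0,0.001],-0.5],
  [[0,0,0],[0,0,0.001],-0.5],
])

```text
time: 48.28
tool_pos: [592.1, -35.0, 74.4]
tcp_rot: [-180.0, 0.1, -180.0]
ft_force: [-2.7, -0.6, 6.9]
finger_gap: 52.6
```

Request:
jog_arm([
  [[0,0,0],[0,0,0],0.35],
  [[0,0,0],[0,0,0],0.5],
  [[0,0,0],[0,0,0],0.75],
  [[0,0,0],[0,0,0],0.9],
  [[0,0,0],[0,0,0],0.9],
  [[0,0,0],[0,0,-0.01],0.9],
  [[0,0,0],[0,0,-0.03],0.9],
  [[0,0,0],[0,0,-0.055],0.9],
  [[0,0,0],[0,0,-0.085],0.9],
  [[0,0,0],[0,0,-0.12],0.9],
  [[0,0,0],[0,0,-0.15],0.9],
  [[0,0,0],[0,0,-0.17],0.9],
])

```text
time: 49.78
tool_pos: [592.5, -35.0, 247.0]
tcp_rot: [-180.0, 0.2, -180.0]
ft_force: [0.2, 0.3, -0.1]
finger_gap: 81.2
```

Request:
jog_arm([
  [[0,0,0],[0.01,0.01,0],0.9],
  [[0,0,0],[0.03,0.03,0],0.9],
  [[0,0,0],[0.05,0.05,0],0.9],
  [[0,0,0],[0.05,0.05,0],0.9],
  [[0,0,0],[0.05,0.05,0],0.9],
  [[0,0,0],[0.05,0.05,0],0.9],
])

```text
time: 50.52
tool_pos: [541.7, 14.7, 242.8]
tcp_rot: [-180.0, -0.0, 180.0]
ft_force: [0.8, -0.7, -0.3]
finger_gap: 80.9
```

```bash
python3 look.py top t9; python3 look.py wrist w10;python3 look.py scene s9
```

```text
50.525 [541.7  14.7 242.8] [-1.7999e+02 -4.0000e-02  1.7998e+02] [ 0.8 -0.7 -0.3]
cap 0
lid 188 [595.  -45.3 105.4] [570.1 -58.7 101.4] [614.  -21.2 108.7] [591.3 -36.2] 24.5
neck 124 [ 501.5 -335.7   88.8] [ 489.6 -347.9   81.7] [ 513.1 -323.8   92.7] [ 502.  -336.1] 13.1
gco 3
yco 99 [562.8 -17.8   9.9] [556.5 -47.8   5.8] [ 5.737e+02 -1.000e-01  1.550e+01] [562.9 -25.1] 25.4
((565.2125854492188, -24.908748626708984), (17.499069213867188, 50.05201721191406), 0.21663443744182587)
50.575 [541.8  14.7 242.9] [-1.8000e+02 -3.0000e-02  1.7997e+02] [-0.1  1.  -0.6]
cap 1605 [589.9  66.1 138.8] [577.4  52.8 132.5] [604.3  80.2 140.8] [591.4  66.6] 14.9
lid 3425 [589.5 -34.1 105. ] [567.7 -57.2  99.2] [613.7 -11.5 106.8] [591.1 -34.6] 24.8
neck 0
gco 1682 [577.2  62.9   9.4] [555.2  31.3   7.7] [617.1 103.   11.1] [591.4  67.2] 37.4
yco 2089 [577.1 -27.9   9.3] [555.5 -70.1   7.6] [626.6   1.   11.3] [591.4 -34.8] 50.4
((591.4827880859375, -35.21353530883789), (72.36402130126953, 72.44324493408203), 89.166748046875)
50.625 [541.8  14.7 243. ] [-1.8000e+02 -2.0000e-02  1.7997e+02] [-0.2  0.  -1.1]
cap 93 [595.7  67.9 139.5] [579.   54.6 133.7] [608.2  79.8 142.5] [594.1  68.3] 15.9
lid 242 [596.  -32.7 105.5] [569.4 -56.6  98.8] [618.  -10.4 109.3] [593.9 -32.9] 25.5
neck 60 [ 507.1 -333.    88.5] [ 491.7 -345.5   81.1] [ 519.2 -321.8   93.2] [ 505.2 -334.8] 14.1
gco 151 [606.8  73.6  10.4] [568.8  34.1   7.1] [628.5 101.3  13.8] [594.2  68.3] 35.6
yco 200 [606.2 -27.1  10.4] [558.4 -70.3   6.4] [6.284e+02 1.000e-01 1.440e+01] [592.8 -35.5] 47.6
((593.6886596679688, -35.72945022583008), (72.6727523803711, 72.36148071289062), 0.25879430770874023)
```

View pics/w10.png

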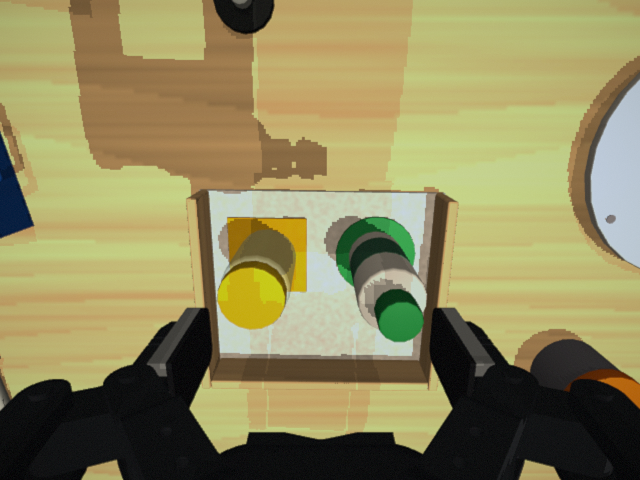

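View pics/s9.png

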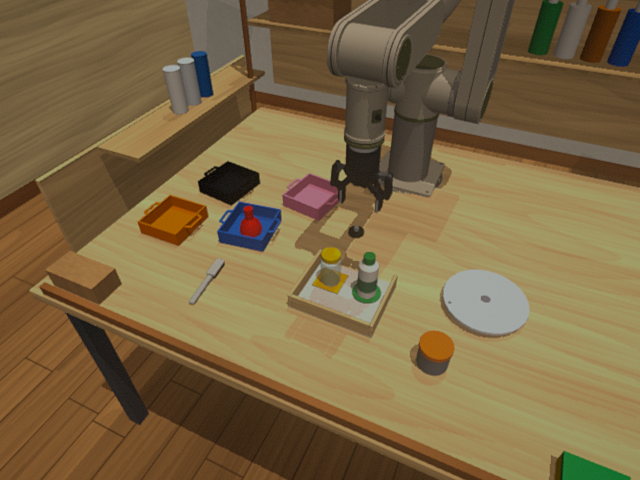

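The wrist view shows the lid (252,296) over the yellow coaster and the cap (399,316) over the green one. The scene view shows the cup in the blue caddy (250,225), the Susan empty, and the brush, tub and stopper where they were. The gripper is clear of everything, so I hand in.

```bash
python3 -c "
from bench import *
print(hand_in())"
```

```text
the job is handed in; nothing more can be done
None
```

I did the job in the order asked and handed it in at about 51 s of the 128 s allowed. I moved the bottle and then the jar onto the lazy Susan, then put the plunger cup in the blue caddy. After that I put the bottle back on the green coaster and the jar back on the yellow one. Every set-down was slow, with a contact force of about 5–7 N at the wrist before I let go.

**Last checks (wrist camera, mm):**

| Thing | Measured centre | Centre of its place | Offset |
|---|---|---|---|
| Bottle | (591.4, 66.6) | green coaster (591.4, 67.2) | under 1 mm |
| Jar | (591.1, -34.6) | yellow coaster (591.5, -35.2) | under 1 mm |
| Plunger cup (checked after its release and again by the top camera) | (502.5, -336) | caddy (503, -337) | about 1 mm |

- **Upright and undisturbed:** the cap, lid and neck tops are all at upright heights. In the final picture the brush, tub and stopper look unmoved; I judged that by eye and did not measure it. The gripper was clear of everything at hand-in.
- **Disagreements:** the scene camera gives positions 2–4 mm different from the wrist camera, mostly in x. The coasters measure about 102 mm apart, not the stated 106 mm. In the last top view the arm hid the bottle, so that camera did not confirm it.

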